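Lay the marker pen on the note pad

TASK

Take the capped marker pen out of the drilled stand by its capped end, press its lower end down so that it pivots between the fingers until it is level, and lay it flat in the middle of the yellow note pad, along the pad's longer side. Either end may point either way.

Things in the scene. Friction and masses are not known exactly. Their poses are not given: they have to be found in the camera images.
- marker: Marker pen: round stick 130 mm long, 15 mm thick, 16 to 28 g, white barrel, 50 mm black cap. It stands cap up in a bore 40 mm deep of a fixed wooden stand 48 mm high; a thinner steel rod, top at z = 106 mm, stands in the other bore 75 mm away. Origin on its surface half way along; y axis along it towards the cap. Pinched at 3 to 10 N it can be turned between the pads.
- pen_cap_end (a point): Point on the pen's axis at the outer end of the black cap, 65 mm from the middle; the top of the pen at the start, about 138 mm above the bench.
- pen_foot (a point): Point on the pen's axis at the free end of the white barrel, the lower end at the start; 130 mm from pen_cap_end.
- pad: Yellow note pad, fixed, lying flat on the cloth: 155 mm (its x) by 214 mm (its y, the longer side), 3 mm thick (a little more where sheets curl up at the edges); its flat upper face is at z = 5 mm, firm and not slippery. Origin at the centre of its underside.
Mind the look-alikes: they are no part of the job. Of the things like the marker, leave any that is orange or purple; of the rest the smaller one is meant.

How it is judged:
By the outcome, as a careful person would: the job done as asked, in the order asked, and still so for the second after the job is handed in, with the robot touching nothing.
It also fails if it takes over 45 s, if anything falls off the work surface, if the arm or the gripper's body presses on something with over 40 N, if the wrist force passes 120 N, or if a joint passes its speed limit or range.

ROBOT

A 7-joint arm with a two-finger parallel gripper is mounted at the origin on a cart in front of the work surface, level with it; the furniture and walls round the work are solid. World frame = base frame: x ahead of the robot, y to its left, z up, the work surface at z = 0. Lengths are in mm, angles in rad, forces in N, time in s.
With the tool pointing down it reaches from about 400 to 875 mm from the base axis. Payload 4.4 kg.
Tool frame: the origin (TCP) lies midway between the tips of the shut fingers; the grasp point (between the pads) lies 19 mm behind it; z points along the fingers, y is the line along which they close (so a half turn about z gives the same grasp; the last joint's range is limited). The gripper opens to 85 mm and grips with 20 to 120 N. Pads are 22 mm wide; open, the fingers measure 114 mm over their backs; the gripper's body (76 mm by 85 mm) begins 54 mm behind the grasp point. The pads swing forward as they close: fully open they stand 13 mm farther back than shut.
Start: joints at [-1.327, 0.628, 0.038, 1.517, -0.027, 0.996, -0.02], TCP at [198.14, 619.078, 231.313] pointing down, gripper open.
Joint ranges: [-3.06, 3.06], [-0.37, 2.12], [-1.25, 1.32], [0.18, 2.47], [-1.1, 4.24], [0.23, 1.98], [-2.94, 2.94]. Speed limits (rad/s): [2.57, 2.57, 3.14, 3.14, 3.14, 3.14, 3.14].

INTERFACE

Orientations are given as [roll, pitch, yaw] about the fixed x, y, z axes, in that order (R = Rz(yaw) Ry(pitch) Rx(roll)).
In Python, from cell import monitor, cams, ctrl gives the robot as it stands.
- The arm moves only by the tool drive_tool, never from a script. Its argument "motion" is a list of rows, each an object with "fingers": the opening, from 0 (shut) to 1 (fully open); "linear": the shift along the tool's x, y, z in m, a list of three; "twist": the turn about the tool's z in rad. In form: [{"fingers": fingers, "linear": [x, y, z], "twist": twist}, ...]. A call has 1 to 5 rows; each row shifts and turns the commanded pose from where the row before left it, along the tool's axes as they then stand; what a row does not reach is not made up. A row lasts 1/12 s, in which the tool goes at most 41.7 mm and 7.16 degrees, less where a joint would pass 70% of its speed; a pose out of reach is approached as far as the arm can. A call with a gripper value outside its range is refused whole. The fingers move at their own pace and stop on an object; the grip force is fixed at half the most. Time passes only in rows, so rows that do not move let the fingers close. It gives the time, the measured TCP pose, the force, the opening and the grip force at its end, in the units of the state.
- monitor.read_state(): the state, without advancing time (a new reading comes with each control period).
- cams.get_image(name): name is "scene" or "top"; returns a dict with "color" (384x512x3 uint8, blue, green, red), "K" (3x3 intrinsics, pixels), "R" (3x3) and "t" (3): a world point X has camera coordinates R X + t. Camera axes: x right, y down, z forward; pixel columns grow to the right and rows downward; lengths in mm; the calibration is good to about 2 mm. A picture is of the moment at which its call begins. There is no depth.
- ctrl.finish_job(): hands the job in; it is judged then, once.
The state is a dict: "clock": time; "qpos": joint angles; "qd": joint speeds; "tau": joint torques, N m; "eef_pos": TCP position; "tool_rot": TCP orientation; "force": force on the tool from outside, world axes, zero at the start; "torque": the same for the moment, N m; "width": finger opening in mm; "gripper_force": force on a finger pad.
Only numpy, scipy, OpenCV 4.12 (cv2) and the standard library are available. Lean on these libraries where they do the work, as an engineer would, in place of code of your own. Each camera call takes 0.05 s, during which the arm holds its last target. There are 200 camera calls.

## Working session

There is one attempt and no reset: what is moved stays moved. The work goes in short steps, Python scripts to look and compute and a tool call to move; the robot and the scene stay as the last step left them, time stands still between calls to the robot, and variables do not carry over. Pictures are saved under pics/ and viewed, at most 10 in all, crops included, and the job is handed in when it is done.

Besides the shell and the picture viewer there is one more tool, called as a command line: name --argument value ..., lists and objects as JSON in quotes. drive_tool: Moves the arm, as the interface text tells. Its arguments: {"type":"object","properties":{"motion":{"type":"array"}},"required":["motion"]}

```bash
mkdir -p pics; python3 - <<'E'
from cell import monitor,cams
import cv2,numpy as np
s=monitor.read_state();print(s)
for n in("scene","top"):
    d=cams.get_image(n);cv2.imwrite(f"pics/{n}0.png",d["color"]);np.savez(f"{n}.npz",K=d["K"],R=d["R"],t=d["t"]);print(n,d["K"],d["R"],d["t"])
E
```

```text
{'clock': 0.0, 'qpos': array([-1.32676239,  0.62931336,  0.03843961,  1.51836992, -0.02701477,
        0.99629974, -0.0200042 ]), 'qd': array([-7.79926813e-05, -1.03371940e-03,  1.17107429e-03, -9.41364677e-04,
        9.19664214e-04, -5.24258082e-04,  7.62663769e-04]), 'tau': array([-4.08875536e-06, -5.63388169e+01,  1.22551918e+00, -1.93448693e+01,
        1.08755150e-02,  1.04704639e-02, -6.28192751e-06]), 'eef_pos': array([197.96203724, 618.46643781, 230.4096615 ]), 'tool_rot': array([-3.13972004e+00,  9.33941980e-06,  2.83174834e+00]), 'force': array([-0.01307767,  0.01832386,  0.74764994]), 'torque': array([0.07502388, 0.00211168, 0.04285789]), 'gripper_force': 0.0, 'width': 85.43867743835575}
scene [[496.81045042   0.         254.68913974]
 [  0.         496.81045042 195.89850615]
 [  0.           0.           1.        ]] [[ 0.55985484 -0.82849676 -0.01247728]
 [-0.350449   -0.22311616 -0.90961787]
 [ 0.75083158  0.51362662 -0.41525852]] [-288.92244976  322.13890758  653.94657884]
top [[390.00544095   0.         253.7302025 ]
 [  0.         390.00544095 191.32456728]
 [  0.           0.           1.        ]] [[ 1.39200756e-02 -9.99902799e-01  7.90431297e-04]
 [-9.91902134e-01 -1.39084892e-02 -1.26240686e-01]
 [ 1.26239409e-01  9.73249396e-04 -9.91999327e-01]] [ 34.95445376 612.00458789 874.95016646]
```

View pics/scene0.png

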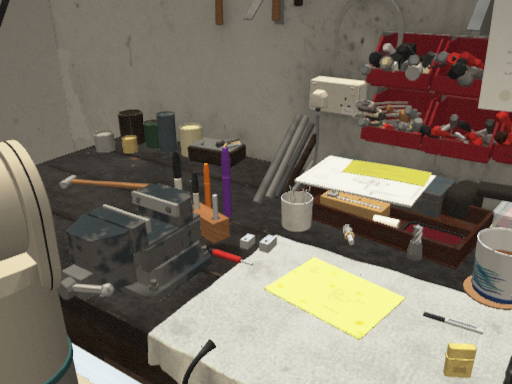

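View pics/top0.png

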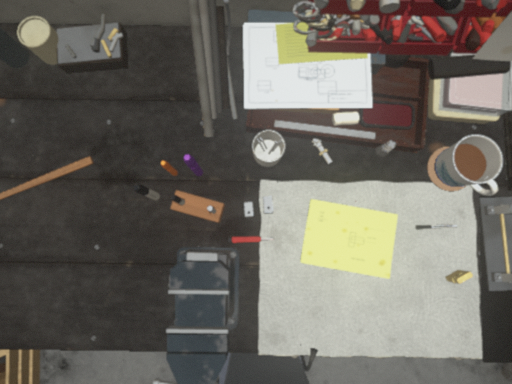

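Scene view: marker-like things are black/white at (177,170), black/white at (195,190) in the wooden stand, orange at (207,185) and purple at (227,180). From the top these are (148,192), (180,199), (168,168) and (192,163). Orange and purple are excluded. Of the two black-capped ones, the one in the stand at (195,190) looks smaller. I'll check that in a crop.

```bash
python3 - <<'E'
import cv2,numpy as np
a=cv2.imread("pics/scene0.png")[135:250,150:270];b=cv2.imread("pics/top0.png")[145:235,125:235]
a=cv2.resize(a,(417,400),interpolation=cv2.INTER_CUBIC);b=cv2.resize(b,(383,400*383//489 if 0 else 313),interpolation=cv2.INTER_CUBIC)
o=np.zeros((400,800,3),np.uint8);o[:,:417]=a;o[:313,417:]=b
cv2.imwrite("pics/crop0.png",o)
for n in("scene","top"):
    d=np.load(n+".npz");print(n,-d["R"].T@d["t"])
E
```

```text
scene [-216.3558527  -503.3812861   560.97523255]
top [496.10889627  42.61157059 945.18222598]
```

View pics/crop0.png

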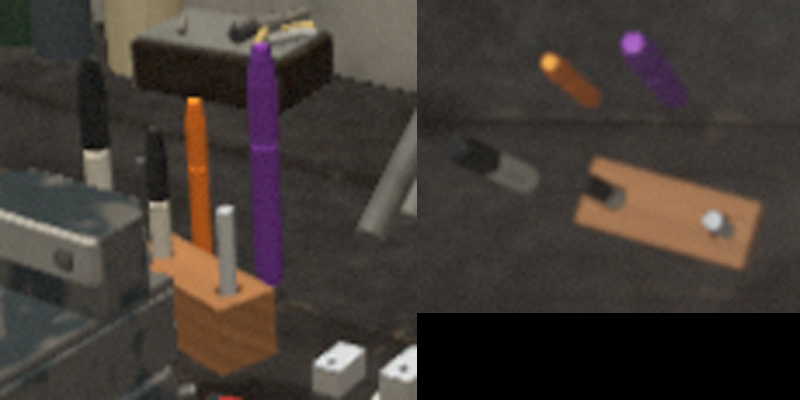

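The crop confirms it: the slim black-capped pen at scene (194,172)/top (176,198), standing in the stand beside the steel rod, is the small one. The other black-capped pen at scene (177,165) is clearly bigger.

```bash
cat >h.py <<'E'
import numpy as np,cv2
C={n:dict(np.load(n+".npz")) for n in("scene","top")}
def ray(n,u,v):
    c=C[n];return -c["R"].T@c["t"],c["R"].T@np.linalg.solve(c["K"],[u,v,1])
def onz(n,u,v,z):
    o,d=ray(n,u,v);return o+d*(z-o[2])/d[2]
def tri(ps,pt):
    o1,d1=ray("scene",*ps);o2,d2=ray("top",*pt)
    s=np.linalg.lstsq(np.c_[d1,-d2],o2-o1,rcond=None)[0]
    a,b=o1+d1*s[0],o2+d2*s[1];return (a+b)/2,np.linalg.norm(a-b)
def proj(n,X):
    c=C[n];p=c["K"]@(c["R"]@np.array(X,float)+c["t"]);return p[:2]/p[2]
E
python3 - <<'E'
from h import *
np.set_printoptions(precision=1,suppress=True)
S=lambda x,y:(150+x/3.475-.35,135+y/3.478-.35)
T=lambda x,y:(125+(x-417)/3.482-.35,145+y/3.478-.35)
print("cap",tri(S(154,129),T(592,183)),onz("top",*T(592,183),138),onz("scene",*S(154,129),138))
print("base48",onz("top",*T(619,198),48),onz("scene",*S(163,252),48))
print("rod",onz("top",*T(712,221),106),onz("scene",*S(226,208),106),"b",onz("scene",*S(228,293),48),onz("top",*T(727,228),48))
for nm,a,b in(("orange",(194,100),(549,62)),("purple",(261,45),(632,43)),("big",(91,62),(460,145))):print(nm,tri(S(*a),T(*b)))
print("bases",onz("top",*T(596,100),0),onz("top",*T(680,103),0),onz("top",*T(530,185),0))
print("stand top corners",[onz("top",*T(*p),48) for p in((595,157),(762,203),(742,268),(575,222))])
im=cv2.imread("pics/top0.png");hsv=cv2.cvtColor(im,cv2.COLOR_BGR2HSV)
m=cv2.inRange(hsv,(22,80,150),(36,255,255));m[:190]=0
k=max(cv2.findContours(m,0,2)[0],key=cv2.contourArea)
w=np.array([onz("top",*p[0],5)[:2] for p in k],np.float32);r=cv2.minAreaRect(w);print(r,cv2.boxPoints(r))
print("vise top", onz("top",187,256,100),onz("top",240,250,100))
for n,p in (("scene",(200,215)),("scene",(165,190))): print([onz(n,*p,z) for z in(60,100,130)])
E
```

```text
cap (array([582.6, 208.6, 139.4]), np.float64(4.116528412303424)) [584.1 207.3 138. ] [584.3 212.9 138. ]
base48 [584.1 207.4  48. ] [583.7 211.8  48. ]
rod [564.9 138.6 106. ] [564.9 138.8 106. ] b [559.4 136.2  48. ] [565.1 135.2  48. ]
orange (array([658.6, 238.9, 129.3]), np.float64(1.6245240492002373))
purple (array([660.4, 179.2, 180.5]), np.float64(0.7915549289766767))
big (array([601.2, 279.5, 167.2]), np.float64(2.3858383123647577))
bases [658.1 235.    0. ] [656.8 175.7   0. ] [597.1 278.8   0. ]
stand top corners [array([611.3, 224.4,  48. ]), array([582.1, 112.4,  48. ]), array([538.8, 124.6,  48. ]), array([567.7, 235.9,  48. ])]
((506.7177734375, -186.54495239257812), (211.6939697265625, 150.82046508789062), 80.6102523803711) [[ 415.  -278.7]
 [ 563.8 -303.3]
 [ 598.4  -94.4]
 [ 449.6  -69.8]]
vise top [462.2 184.2 100. ] [476.5  71.1 100. ]
[array([537.8, 162.1,  60. ]), array([477.6, 109. , 100. ]), array([432.5,  69.1, 130. ])]
[array([598.1, 326. ,  60. ]), array([533.1, 259.8, 100. ]), array([484.3, 210.1, 130. ])]
```

drive_tool --motion '[{"fingers":0.6,"linear":[0,0,0],"twist":0.12},{"fingers":0.6,"linear":[0,0,0],"twist":0.12},{"fingers":0.6,"linear":[0,0,0],"twist":0.12},{"fingers":0.6,"linear":[0,0,0],"twist":0.12},{"fingers":0.6,"linear":[0,0,0],"twist":0.12}]'

```text
clock: 0.52
eef_pos: [198.0, 618.7, 230.8]
tool_rot: [-3.141, 0.001, 2.226]
force: [0.3, 0.0, 0.2]
width: 51.6
gripper_force: 0.0
```

drive_tool --motion '[{"fingers":0.6,"linear":[0,0,0],"twist":0.12},{"fingers":0.6,"linear":[0,0,0],"twist":0.12},{"fingers":0.6,"linear":[0,0,0],"twist":0.12},{"fingers":0.6,"linear":[0,0,0],"twist":0.12},{"fingers":0.6,"linear":[0,0,0],"twist":0.12}]'

```text
clock: 0.93
eef_pos: [197.9, 618.8, 230.8]
tool_rot: [-3.141, 0.001, 1.626]
force: [-0.0, -0.7, 0.1]
width: 51.2
gripper_force: 0.0
```

drive_tool --motion '[{"fingers":0.6,"linear":[0,0,0],"twist":0.12},{"fingers":0.6,"linear":[0,0,0],"twist":0.105},{"fingers":0.6,"linear":[0,0,0],"twist":0}]'

```text
clock: 1.18
eef_pos: [197.8, 618.8, 230.7]
tool_rot: [3.141, 0.001, 1.404]
force: [-0.3, -0.0, -1.4]
width: 50.8
gripper_force: 0.0
```

drive_tool --motion '[{"fingers":0.6,"linear":[-0.0212,0.028,0],"twist":0},{"fingers":0.6,"linear":[-0.0212,0.028,0],"twist":0},{"fingers":0.6,"linear":[-0.0212,0.028,0],"twist":0},{"fingers":0.6,"linear":[-0.0212,0.028,0],"twist":0},{"fingers":0.6,"linear":[-0.0212,0.028,0],"twist":0}]'

```text
clock: 1.6
eef_pos: [319.7, 490.2, 231.1]
tool_rot: [-3.141, 0.0, 1.411]
force: [0.6, 0.7, -0.0]
width: 51.1
gripper_force: 0.0
```

drive_tool --motion '[{"fingers":0.6,"linear":[-0.0212,0.028,0],"twist":0},{"fingers":0.6,"linear":[-0.0212,0.028,0],"twist":0},{"fingers":0.6,"linear":[-0.0212,0.028,0],"twist":0},{"fingers":0.6,"linear":[-0.0212,0.028,0],"twist":0},{"fingers":0.6,"linear":[-0.0212,0.028,0],"twist":0}]'

```text
clock: 2.02
eef_pos: [440.6, 362.8, 231.2]
tool_rot: [-3.141, 0.0, 1.41]
force: [0.2, 0.6, 1.0]
width: 51.3
gripper_force: 0.0
```

drive_tool --motion '[{"fingers":0.6,"linear":[-0.0212,0.028,0],"twist":0},{"fingers":0.6,"linear":[-0.0212,0.028,0],"twist":0},{"fingers":0.6,"linear":[-0.0212,0.028,0],"twist":0},{"fingers":0.6,"linear":[-0.0212,0.028,0],"twist":0},{"fingers":0.6,"linear":[0,0,0],"twist":0}]'

```text
clock: 2.43
eef_pos: [542.2, 253.6, 231.9]
tool_rot: [3.136, 0.004, 1.399]
force: [1.2, -1.4, 0.9]
width: 51.2
gripper_force: 0.0
```

drive_tool --motion '[{"fingers":0.6,"linear":[-0.018,0.024,0],"twist":0},{"fingers":0.6,"linear":[-0.0175,0.0245,0],"twist":0},{"fingers":0.6,"linear":[0,0,0.035],"twist":0},{"fingers":0.6,"linear":[0,0,0.035],"twist":0},{"fingers":0.6,"linear":[0,0,0],"twist":0}]'

```text
clock: 2.85
eef_pos: [573.9, 217.9, 155.2]
tool_rot: [-3.131, 0.006, 1.408]
force: [-2.5, -0.0, -0.7]
width: 51.2
gripper_force: 0.0
```

```bash
python3 - <<'E'
from cell import monitor,cams
import cv2
from h import *
s=monitor.read_state();print(s["eef_pos"],s["tool_rot"])
a=cams.get_image("scene")["color"];b=cams.get_image("top")["color"]
cv2.imwrite("pics/s1.png",a);cv2.imwrite("pics/t1.png",b)
a=a[90:230,140:280];b=b[135:240,120:225]
o=np.hstack([cv2.resize(a,(400,400),interpolation=cv2.INTER_CUBIC),cv2.resize(b,(400,400),interpolation=cv2.INTER_CUBIC)])
cv2.imwrite("pics/c1.png",o)
print(proj("scene",s["eef_pos"]),proj("top",s["eef_pos"]))
E
```

```text
[573.91619351 217.88406469 155.15012472] [-3.13084901  0.00564046  1.40841882]
[188.848977   165.74346605] [167.83962145 201.21061163]
```

View pics/c1.png

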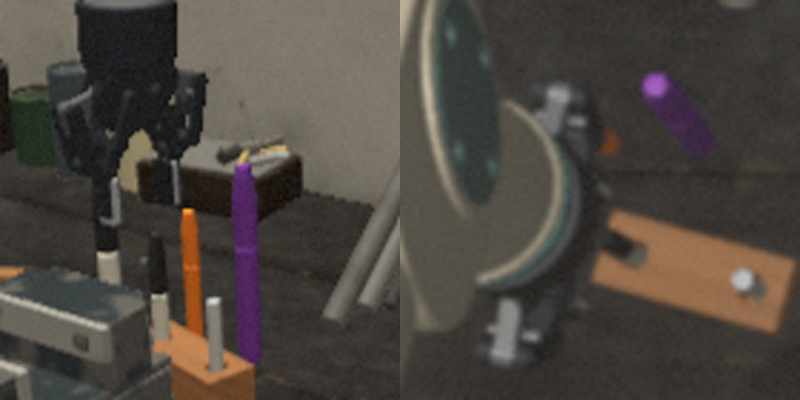

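The crop shows the gripper above and slightly short of the pen: fingertips are mid-way at about crop (142,213) and the pen top is at (155,235). Nothing has been touched. I'll let it settle, then correct.

drive_tool --motion '[{"fingers":0.6,"linear":[0,0,0],"twist":0},{"fingers":0.6,"linear":[0,0,0],"twist":0}]'

```text
clock: 3.12
eef_pos: [579.7, 220.1, 163.5]
tool_rot: [3.138, -0.002, 1.408]
force: [0.0, -0.3, -0.4]
width: 51.4
gripper_force: 0.0
```

drive_tool --motion '[{"fingers":0.6,"linear":[-0.0088,0.0061,0],"twist":-0.003},{"fingers":0.6,"linear":[0,0,0.014],"twist":0},{"fingers":0.6,"linear":[0,0,0.014],"twist":0},{"fingers":0.6,"linear":[0,0,0.0135],"twist":0},{"fingers":0.6,"linear":[0,0,0],"twist":0}]'

```text
clock: 3.53
eef_pos: [582.3, 208.7, 118.7]
tool_rot: [-3.14, 0.001, 1.41]
force: [-1.0, 0.2, -0.7]
width: 51.4
gripper_force: 0.0
```

drive_tool --motion '[{"fingers":0.3,"linear":[0,0,0],"twist":0},{"fingers":0.3,"linear":[0,0,0],"twist":0},{"fingers":0.3,"linear":[0,0,0],"twist":0}]'

```text
clock: 3.78
eef_pos: [584.1, 209.6, 121.2]
tool_rot: [3.139, -0.001, 1.41]
force: [0.5, 0.3, 0.4]
width: 25.5
gripper_force: 0.0
```

```bash
python3 - <<'E'
from cell import monitor,cams
import cv2
from h import *
s=monitor.read_state();print(s["eef_pos"],s["tool_rot"])
a=cams.get_image("scene")["color"]
a=a[130:230,150:250]
cv2.imwrite("pics/c2.png",cv2.resize(a,(600,600),interpolation=cv2.INTER_CUBIC))
print((proj("scene",s["eef_pos"])-[150,130])*6)
E
```

```text
[584.06678325 209.63423408 121.17554703] [ 3.13947294e+00 -1.05454176e-03  1.40977328e+00]
[272.65397161 292.87903582]
```

View pics/c2.png

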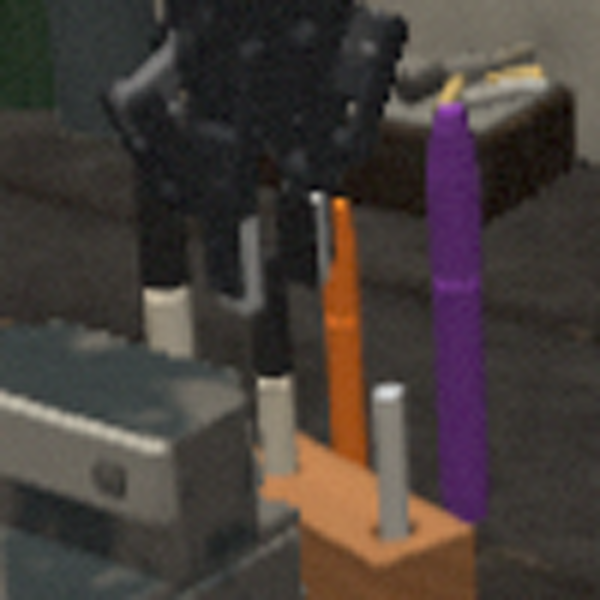

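The cap (crop x≈270) sits between the two pads (x≈245 and 295), with the tips about 15 mm below the pen top. Closing gently.

drive_tool --motion '[{"fingers":0.16,"linear":[0,0,0],"twist":0},{"fingers":0.16,"linear":[0,0,0],"twist":0},{"fingers":0.16,"linear":[0,0,0],"twist":0},{"fingers":0.16,"linear":[0,0,0],"twist":0}]'

```text
clock: 4.17
eef_pos: [583.6, 209.8, 120.7]
tool_rot: [3.14, -0.001, 1.41]
force: [-0.5, -0.2, 6.3]
width: 13.9
gripper_force: 15.1
```

drive_tool --motion '[{"fingers":0.15,"linear":[0,0,-0.01],"twist":0},{"fingers":0.15,"linear":[0,0,-0.02],"twist":0},{"fingers":0.15,"linear":[0,0,-0.025],"twist":0},{"fingers":0.15,"linear":[0,0,-0.025],"twist":0},{"fingers":0.15,"linear":[0,0,-0.025],"twist":0}]'

```text
clock: 4.58
eef_pos: [582.7, 209.4, 226.1]
tool_rot: [-3.141, 0.001, 1.41]
force: [-0.2, 0.5, -0.9]
width: 13.3
gripper_force: 27.9
```

drive_tool --motion '[{"fingers":0.15,"linear":[0,0,-0.02],"twist":0},{"fingers":0.15,"linear":[0,0,-0.015],"twist":0},{"fingers":0.15,"linear":[0,0,0],"twist":0}]'

```text
clock: 4.83
eef_pos: [585.0, 209.8, 263.7]
tool_rot: [3.136, -0.003, 1.41]
force: [0.6, 0.8, 0.9]
width: 13.6
gripper_force: 28.0
```

```bash
python3 - <<'E'
from cell import monitor,cams
import cv2
from h import *
s=monitor.read_state();print(s["eef_pos"],s["tool_rot"],s["width"],s["gripper_force"],s["force"])
a=cams.get_image("scene")["color"]
a=a[80:240,130:290]
cv2.imwrite("pics/c3.png",cv2.resize(a,(560,560),interpolation=cv2.INTER_CUBIC))
print((proj("scene",s["eef_pos"])-[130,80])*3.5)
E
```

```text
[584.95842834 209.8358345  263.65983097] [ 3.13596217e+00 -3.08273870e-03  1.40969666e+00] 13.610808065367976 27.95683890581131 [0.55166286 0.76635668 0.8971455 ]
[215.65053957 135.59438675]
```

View pics/c3.png

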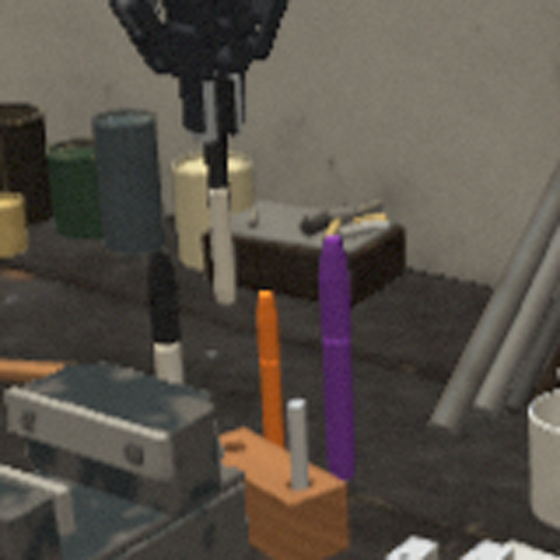

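The pen is out of the bore, hanging with its foot at crop (225,300), and the stand's bore is empty. Carrying it to the pad.

drive_tool --motion '[{"fingers":0.15,"linear":[-0.02,-0.001,0],"twist":0},{"fingers":0.15,"linear":[-0.036,-0.001,0],"twist":0},{"fingers":0.15,"linear":[-0.036,-0.001,0],"twist":0},{"fingers":0.15,"linear":[-0.036,-0.001,0],"twist":0},{"fingers":0.15,"linear":[-0.036,-0.001,0],"twist":0}]'

```text
clock: 5.3
eef_pos: [550.2, 47.1, 258.4]
tool_rot: [-3.139, 0.001, 1.41]
force: [-0.0, -0.4, 0.3]
width: 13.6
gripper_force: 28.0
```

drive_tool --motion '[{"fingers":0.15,"linear":[-0.036,-0.001,0],"twist":0},{"fingers":0.15,"linear":[-0.036,-0.001,0],"twist":0},{"fingers":0.15,"linear":[-0.036,-0.001,0],"twist":0},{"fingers":0.15,"linear":[-0.036,-0.001,0],"twist":0},{"fingers":0.15,"linear":[-0.036,-0.001,0],"twist":0}]'

```text
clock: 5.72
eef_pos: [516.5, -129.6, 258.6]
tool_rot: [-3.139, -0.0, 1.41]
force: [0.9, -0.3, -0.2]
width: 13.4
gripper_force: 28.0
```

drive_tool --motion '[{"fingers":0.15,"linear":[-0.036,-0.001,0],"twist":0},{"fingers":0.15,"linear":[-0.036,-0.001,0],"twist":0},{"fingers":0.15,"linear":[-0.02,-0.001,0],"twist":0},{"fingers":0.15,"linear":[0,0,0],"twist":0},{"fingers":0.15,"linear":[0,0,0],"twist":0}]'

```text
clock: 6.13
eef_pos: [499.0, -219.6, 258.6]
tool_rot: [-3.139, -0.0, 1.406]
force: [-0.6, 1.1, -0.9]
width: 13.4
gripper_force: 28.0
```

drive_tool --motion '[{"fingers":0.15,"linear":[-0.0155,0.001,0.01],"twist":0},{"fingers":0.15,"linear":[-0.0155,0.001,0.025],"twist":0},{"fingers":0.15,"linear":[0,0,0.03],"twist":0},{"fingers":0.15,"linear":[0,0,0.03],"twist":0},{"fingers":0.15,"linear":[0,0,0.025],"twist":0}]'

```text
clock: 6.55
eef_pos: [496.9, -247.0, 137.2]
tool_rot: [-3.139, -0.002, 1.412]
force: [0.6, -0.4, -0.5]
width: 13.3
gripper_force: 28.0
```

drive_tool --motion '[{"fingers":0.16,"linear":[0,0,0],"twist":0},{"fingers":0.163,"linear":[0,0,0],"twist":0}]'

```text
clock: 6.72
eef_pos: [496.8, -247.5, 138.5]
tool_rot: [-3.138, -0.002, 1.412]
force: [0.7, -0.6, 0.2]
width: 13.9
gripper_force: 14.6
```

```bash
python3 - <<'E'
from cell import monitor,cams
import cv2
from h import *
s=monitor.read_state();print(s["eef_pos"],s["tool_rot"],s["width"],s["gripper_force"],s["force"])
a=cams.get_image("scene")["color"]
a=a[170:350,250:430]
cv2.imwrite("pics/c4.png",cv2.resize(a,(540,540),interpolation=cv2.INTER_CUBIC))
e=s["eef_pos"]
for dz in (-15,0,40,113): print(dz,(proj("scene",e-[0,0,dz])-[250,170])*3)
E
```

```text
[ 496.75542711 -247.52348392  138.52434884] [-3.13782438e+00 -1.71961844e-03  1.41163307e+00] 13.87543732874783 14.568354338407516 [ 0.69441458 -0.57243416  0.19751668]
-15 [356.96695851 191.12959084]
0 [354.76227895 214.43484986]
40 [349.03947116 274.92959042]
113 [339.14650135 379.50634076]
```

View pics/c4.png

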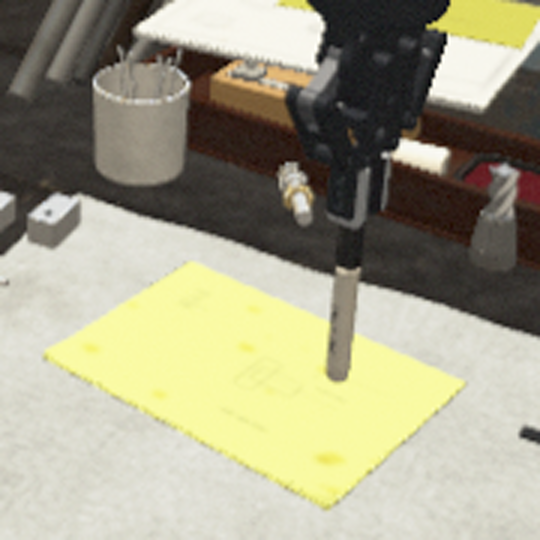

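The pen hangs upright over the pad with its foot at crop (339,377), matching the predicted foot about 113 mm below the TCP. Lowering to touch with a light pinch.

drive_tool --motion '[{"fingers":0.165,"linear":[0,0,0.008],"twist":0.004},{"fingers":0.165,"linear":[0,0,0.007],"twist":0},{"fingers":0.165,"linear":[0,0,0.005],"twist":0},{"fingers":0.165,"linear":[0,0,0],"twist":0},{"fingers":0.165,"linear":[0,0,0],"twist":0}]'

```text
clock: 7.18
eef_pos: [497.2, -249.5, 119.8]
tool_rot: [-3.141, -0.0, 1.406]
force: [0.7, 0.3, 0.1]
width: 13.8
gripper_force: 11.2
```

drive_tool --motion '[{"fingers":0.167,"linear":[-0.008,-0.001,0],"twist":0},{"fingers":0.167,"linear":[0,0,0.003],"twist":0},{"fingers":0.167,"linear":[0.0105,0,0.001],"twist":0},{"fingers":0.167,"linear":[0.0105,0,0.0015],"twist":0},{"fingers":0.167,"linear":[0.0105,0,0.002],"twist":0}]'

```text
clock: 7.6
eef_pos: [500.6, -226.8, 112.8]
tool_rot: [3.14, 0.001, 1.404]
force: [-0.4, -0.4, 1.3]
width: 14.1
gripper_force: 8.9
```

```bash
python3 - <<'E'
from cell import monitor,cams
import cv2
from h import *
s=monitor.read_state();print(s["eef_pos"],s["tool_rot"],s["width"],s["gripper_force"],s["force"])
a=cams.get_image("scene")["color"]
a=a[170:350,250:430]
cv2.imwrite("pics/c5.png",cv2.resize(a,(540,540),interpolation=cv2.INTER_CUBIC))
E
```

```text
[ 500.60867258 -226.75772161  112.83395606] [3.13992761e+00 7.14166351e-04 1.40432901e+00] 14.077991837061834 8.93449991941452 [-0.4432581  -0.37611197  1.2743968 ]
```

View pics/c5.png

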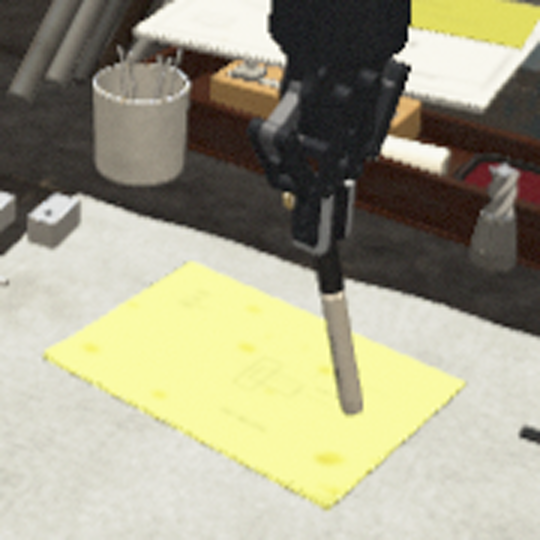

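The pivot works: the pen leans about 15° with its foot planted at crop (350,405). Continuing along the arc.

drive_tool --motion '[{"fingers":0.167,"linear":[0.0103,0,0.0025],"twist":0},{"fingers":0.167,"linear":[0.01,0,0.0034],"twist":0},{"fingers":0.167,"linear":[0.0097,0,0.0043],"twist":0},{"fingers":0.167,"linear":[0.0093,0,0.0051],"twist":0},{"fingers":0.167,"linear":[0.0087,0,0.0059],"twist":0}]'

```text
clock: 8.07
eef_pos: [508.2, -177.6, 90.4]
tool_rot: [-3.141, -0.0, 1.406]
force: [0.5, -0.0, 0.7]
width: 14.3
gripper_force: 9.2
```

drive_tool --motion '[{"fingers":0.167,"linear":[0.0083,0,0.0066],"twist":0},{"fingers":0.167,"linear":[0.0076,0,0.0074],"twist":0},{"fingers":0.167,"linear":[0.0069,0,0.008],"twist":0},{"fingers":0.167,"linear":[0.0062,0,0.0085],"twist":0},{"fingers":0.167,"linear":[0,0,0],"twist":0}]'

```text
clock: 8.48
eef_pos: [512.1, -147.8, 58.6]
tool_rot: [-3.138, -0.002, 1.408]
force: [-0.0, 0.7, 1.3]
width: 14.0
gripper_force: 8.9
```

```bash
python3 - <<'E'
from cell import monitor,cams
import cv2
from h import *
s=monitor.read_state();print(s["eef_pos"],s["tool_rot"],s["width"],s["gripper_force"],s["force"])
a=cams.get_image("scene")["color"]
a=a[170:350,250:430]
cv2.imwrite("pics/c6.png",cv2.resize(a,(540,540),interpolation=cv2.INTER_CUBIC))
E
```

```text
[ 512.09486918 -147.80775479   58.62619381] [-3.13828722e+00 -1.67522005e-03  1.40793116e+00] 14.049172674972493 8.918882757425308 [-0.00212229  0.72088078  1.29546241]
```

View pics/c6.png

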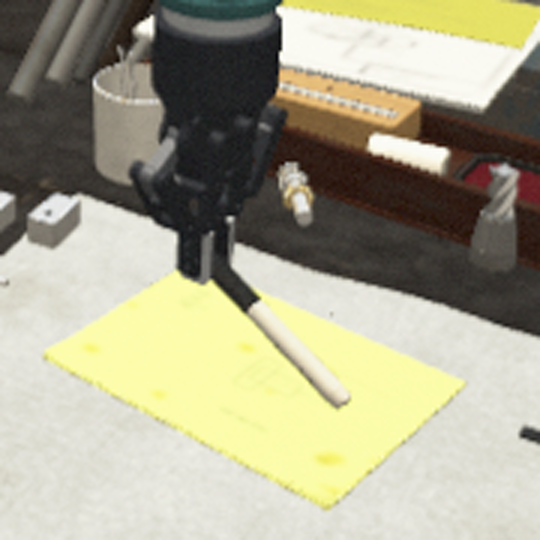

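The pen is at about 62°, foot still planted at crop (345,400). Now the last part of the arc.

drive_tool --motion '[{"fingers":0.167,"linear":[0.003,0,0.0046],"twist":0},{"fingers":0.167,"linear":[0.0046,0,0.0095],"twist":0},{"fingers":0.167,"linear":[0.0039,0,0.0099],"twist":0},{"fingers":0.167,"linear":[0.0029,0,0.0101],"twist":0},{"fingers":0.167,"linear":[0.001,0,0.004],"twist":0}]'

```text
clock: 8.95
eef_pos: [514.7, -134.1, 20.7]
tool_rot: [-3.139, -0.001, 1.407]
force: [0.5, 1.5, 0.7]
width: 14.7
gripper_force: 8.6
```

drive_tool --motion '[{"fingers":0.167,"linear":[0,0,0],"twist":0},{"fingers":0.167,"linear":[0,0,0],"twist":0}]'

```text
clock: 9.12
eef_pos: [515.0, -135.2, 22.0]
tool_rot: [-3.141, 0.0, 1.405]
force: [0.0, -0.2, -0.1]
width: 14.4
gripper_force: 8.5
```

drive_tool --motion '[{"fingers":0.167,"linear":[0.0015,0,0.006],"twist":0},{"fingers":0.167,"linear":[0.001,0,0.004],"twist":0},{"fingers":0.167,"linear":[0,0,0.0025],"twist":0},{"fingers":0.167,"linear":[0,0,0],"twist":0},{"fingers":0.167,"linear":[0,0,0],"twist":0}]'

```text
clock: 9.53
eef_pos: [515.7, -132.6, 9.9]
tool_rot: [-3.141, -0.0, 1.406]
force: [0.1, -0.3, 0.1]
width: 14.4
gripper_force: 8.4
```

```bash
cat >m.py <<'E'
from cell import monitor,cams
import cv2
from h import *
import sys
s=monitor.read_state();print(s["eef_pos"],s["tool_rot"],s["width"],s["gripper_force"],s["force"])
a=cams.get_image("scene")["color"];b=cams.get_image("top")["color"]
np.save("sc.npy",a);np.save("tp.npy",b)
a=a[200:340,260:410];b=b[190:290,290:410]
o=np.hstack([cv2.resize(a,(429,400),interpolation=cv2.INTER_CUBIC),cv2.resize(b,(371,309),interpolation=cv2.INTER_CUBIC).copy() if 0 else cv2.copyMakeBorder(cv2.resize(b,(371,309),interpolation=cv2.INTER_CUBIC),0,91,0,0,0)])
cv2.imwrite("pics/%s.png"%sys.argv[1],o)
E
python3 m.py c7
```

```text
[ 515.72533438 -132.58085861    9.88187829] [-3.14137332e+00 -1.07025210e-04  1.40573935e+00] 14.438332495711371 8.440012335777283 [ 0.098132   -0.31031239  0.13603608]
```

View pics/c7.png

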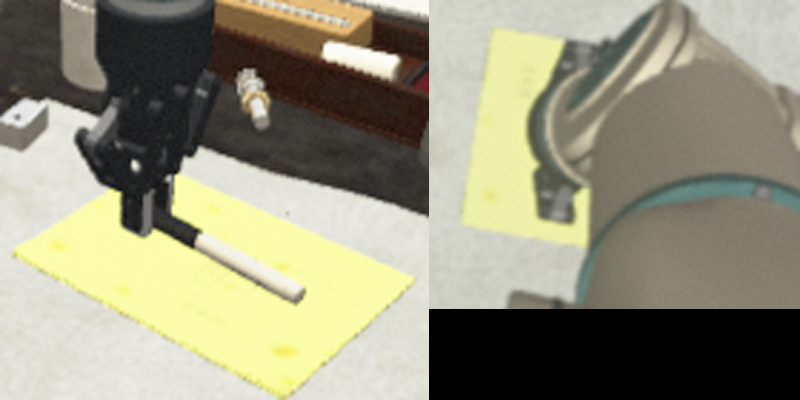

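The pen lies almost level with its foot at crop (300,294), and its cap end is still held between the fingers. Measuring its location numerically.

```bash
cat >q.py <<'E'
from h import *
import sys
np.set_printoptions(precision=1,suppress=True)
# pad centre from scene initial image; pen foot
im=cv2.imread("pics/scene0.png");m=cv2.inRange(cv2.cvtColor(im,cv2.COLOR_BGR2HSV),(22,70,120),(36,255,255));m[:230]=0
k=max(cv2.findContours(m,0,2)[0],key=cv2.contourArea)
w=np.array([onz("scene",*p[0],5)[:2] for p in k],np.float32);print("pad(scene)",cv2.minAreaRect(w))
a=np.load("sc.npy")
pad=cv2.fillPoly(np.zeros(a.shape[:2],np.uint8),[k],255)
hs=cv2.cvtColor(a,cv2.COLOR_BGR2HSV)
wm=((hs[...,1]<60)&(hs[...,2]>90)&(pad>0)).astype(np.uint8)
n,l,st,ce=cv2.connectedComponentsWithStats(wm);i=1+st[1:,4].argmax();ys,xs=np.where(l==i)
r=cv2.minAreaRect(np.c_[xs,ys].astype(np.float32));print(st[i],r)
b=cv2.boxPoints(r);e=sorted([[(b[i]+b[(i+1)%4])/2 for i in(0,2)],[(b[i]+b[(i+1)%4])/2 for i in(1,3)]],key=lambda p:-np.linalg.norm(p[0]-p[1]))[0]
e=sorted(e,key=lambda p:p[0]);P=[onz("scene",*p,12.5) for p in e]
print(e,P,np.linalg.norm(P[0]-P[1]))
v=(P[0]-P[1])/np.linalg.norm(P[0]-P[1]);print("dir",np.degrees(np.arctan2(v[1],v[0])),"centre",P[1]+v*65, "exp len 80")
E
python3 q.py
```

```text
pad(scene) ((504.01324462890625, -185.344482421875), (214.86505126953125, 156.41868591308594), 80.682373046875)
[328 281  38  25 301] ((346.5047607421875, 292.8915100097656), (42.15380096435547, 7.284643650054932), 29.054607391357422)
[array([328.1, 282.7], dtype=float32), array([364.9, 303.1], dtype=float32)] [array([ 519.1, -167.9,   12.5]), array([ 497.3, -252. ,   12.5])] 86.82320920476792
dir 75.4577361973922 centre [ 513.7 -189.    12.5] exp len 80
```

drive_tool --motion '[{"fingers":0.167,"linear":[0,0,0.002],"twist":0},{"fingers":0.167,"linear":[0,0,0.001],"twist":0},{"fingers":0.167,"linear":[0,0,0],"twist":0},{"fingers":0.167,"linear":[0,0,0],"twist":0}]'

```text
clock: 9.97
eef_pos: [515.8, -132.6, 6.9]
tool_rot: [-3.142, -0.0, 1.406]
force: [-0.5, 0.5, -0.2]
width: 14.5
gripper_force: 8.4
```

```bash
python3 m.py c8; python3 q.py
```

```text
[ 515.77333914 -132.57000644    6.9434908 ] [-3.14151729e+00 -7.44456319e-05  1.40576334e+00] 14.500905455943688 8.435208052396774 [-0.48267194  0.52077528 -0.15820656]
pad(scene) ((504.01324462890625, -185.344482421875), (214.86505126953125, 156.41868591308594), 80.682373046875)
[328 282  38  24 300] ((346.6124267578125, 293.29132080078125), (41.720787048339844, 7.382412433624268), 28.300758361816406)
[array([328.2, 283.4], dtype=float32), array([365. , 303.2], dtype=float32)] [array([ 517.1, -169.3,   12.5]), array([ 497.2, -252.1,   12.5])] 85.14499687638461
dir 76.53039912620606 centre [ 512.4 -188.9   12.5] exp len 80
```

drive_tool --motion '[{"fingers":0.167,"linear":[0,0,0.001],"twist":0},{"fingers":0.167,"linear":[0,0,0.0005],"twist":0},{"fingers":0.167,"linear":[0,0,0],"twist":0}]'

```text
clock: 10.32
eef_pos: [515.9, -132.6, 5.7]
tool_rot: [3.141, -0.0, 1.406]
force: [-0.3, 1.4, 3.7]
width: 14.6
gripper_force: 10.1
```

drive_tool --motion '[{"fingers":0.172,"linear":[0,0,0],"twist":0},{"fingers":0.18,"linear":[0,0,0],"twist":0},{"fingers":0.19,"linear":[0,0,0],"twist":0},{"fingers":0.22,"linear":[0,0,0],"twist":0},{"fingers":0.28,"linear":[0,0,0],"twist":0}]'

```text
clock: 10.73
eef_pos: [515.8, -132.8, 5.4]
tool_rot: [3.142, 0.0, 1.406]
force: [-0.5, -0.4, 2.5]
width: 23.8
gripper_force: 1.3
```

drive_tool --motion '[{"fingers":0.35,"linear":[0,0,0],"twist":0},{"fingers":0.4,"linear":[0,0,0],"twist":0},{"fingers":0.4,"linear":[0,0,0],"twist":0},{"fingers":0.4,"linear":[0,0,0],"twist":0}]'

```text
clock: 11.07
eef_pos: [515.5, -132.6, 5.3]
tool_rot: [-3.141, 0.0, 1.406]
force: [-0.1, -0.8, -0.5]
width: 33.9
gripper_force: 0.0
```

drive_tool --motion '[{"fingers":0.4,"linear":[0,0,-0.01],"twist":0},{"fingers":0.4,"linear":[0,0,-0.03],"twist":0},{"fingers":0.4,"linear":[0,0,-0.035],"twist":0},{"fingers":0.4,"linear":[0,0,-0.035],"twist":0},{"fingers":0.4,"linear":[0,0,-0.03],"twist":0}]'

```text
clock: 11.48
eef_pos: [515.7, -132.8, 148.2]
tool_rot: [3.141, 0.0, 1.405]
force: [0.5, 0.7, -0.6]
width: 34.2
gripper_force: 0.0
```

drive_tool --motion '[{"fingers":0.4,"linear":[0.035,0,0],"twist":0},{"fingers":0.4,"linear":[0.035,0,0],"twist":0},{"fingers":0.4,"linear":[0.035,0,0],"twist":0},{"fingers":0.4,"linear":[0.035,0,0],"twist":0},{"fingers":0.4,"linear":[0,0,0],"twist":0}]'

```text
clock: 11.9
eef_pos: [539.6, 15.2, 145.7]
tool_rot: [-3.141, -0.006, 1.417]
force: [0.2, 1.3, 0.2]
width: 34.2
gripper_force: 0.0
```

```bash
python3 m.py c9; python3 q.py; python3 - <<'E'
from h import *
t=np.load("tp.npy");h=cv2.cvtColor(t,cv2.COLOR_BGR2HSV)
b=cv2.cvtColor(cv2.imread("pics/top0.png"),cv2.COLOR_BGR2HSV)
m=cv2.inRange(b,(22,80,150),(36,255,255));m[:190]=0
k=max(cv2.findContours(m,0,2)[0],key=cv2.contourArea)
pad=cv2.erode(cv2.fillPoly(np.zeros(m.shape,np.uint8),[k],255),np.ones((5,5)))
d=(cv2.absdiff(t,cv2.imread("pics/top0.png")).max(2)>50)&(pad>0)
n,l,st,ce=cv2.connectedComponentsWithStats(d.astype(np.uint8))
for i in range(1,n):
    if st[i,4]>40:
        ys,xs=np.where(l==i);w=np.array([onz("top",x,y,12.5)[:2] for x,y in zip(xs,ys)],np.float32);print(st[i],cv2.minAreaRect(w))
E
```

```text
[539.55882725  15.15363502 145.68132509] [-3.14082634 -0.00580545  1.41707418] 34.18646549048239 0.0 [0.19558728 1.25575798 0.24737338]
pad(scene) ((504.01324462890625, -185.344482421875), (214.86505126953125, 156.41868591308594), 80.682373046875)
[328 283  38  23 292] ((346.48150634765625, 294.0387878417969), (42.00450897216797, 7.222884178161621), 25.463346481323242)
[array([327.5, 285. ], dtype=float32), array([365.4, 303.1], dtype=float32)] [array([ 511.5, -170.5,   12.5]), array([ 498. , -252.7,   12.5])] 83.25249940248551
dir 80.6506628377195 centre [ 508.6 -188.5   12.5] exp len 80
[304 203  24  58 353] ((520.473876953125, -101.56251525878906), (35.1461067199707, 137.47314453125), 78.22457122802734)
[324 231  23   9 133] ((514.3150024414062, -150.79364013671875), (52.57505416870117, 15.080547332763672), 80.49659729003906)
```

```bash
python3 -c "
from cell import ctrl;print(ctrl.finish_job())"
```

```text
the job is handed in; nothing more can be done
None
```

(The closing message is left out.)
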